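# Lock the lathe spindle and hold its sprung pulley gate ajar

## Task

Lock the spindle of the little wood lathe: take the flat lock blade (the one with the plain rectangular grip) from the wooden rack, push it fully home in the slot on top of the headstock and let go of it. Then take the ball knob of the gate's barrel bolt; the bolt has sagged and its head catches behind the bent-up keeper, so lift it over while drawing it back, and by that same knob pull the sprung gate about 7 cm ajar at its free edge. Finish while holding the knob, with the bolt still drawn and the gate still at that opening; leave the blade home, and the other rack tools, the wooden blank and the steel ring where they stand.

Things in the scene. Friction and masses are not known exactly. Their poses are not given: they have to be found in the camera images.
- blade: Loose lock blade, 0.12 kg, upright in one of the wooden rack's three slots (which one varies; round-gripped tools in the others). Dark steel grip 48 (x) x 14 (y) x 48 mm high (z); below it a blade 28 (x) x 5 (y) mm reaching 36 mm down. Origin: centre of the grip's underside (shoulder), resting on the rack top 60 mm above the table; z up, x ends alike. 2 mm of play in the rack slot.
- lock_slot (a point): Centre of the slot's mouth in the flat top of the green headstock, 150 mm up. Slot 36 (x) x 10 (y) mm, 42 mm deep; the blade's shoulder lands on the top when home. Axes of the lathe: z up; y along the spindle, from the bolt and keeper towards the headstock; x away from the robot. The gate lies along y on the -x side. Lathe yaw up to 0.18 rad either way.
- knob: Bright steel ball, 26 mm across, origin at its centre, about 222 mm above the table at the start, on an 8 mm upright stalk on the bolt rod (rod axis 55 mm below). Room all round, take it from above: the nearest thing at its side is a steel strap loop 48 mm away towards the keeper (lathe -y), top 20 mm below the ball's centre. Bolt and knob together 0.2 to 0.35 kg.
- gate_hinge (a point): Point on the gate's vertical hinge axis, 150 mm above the table (the gate's top edge), at the headstock end; axes as lock_slot. The gate reaches 225 mm from here along -y when shut, 20 mm thick, 115 mm high. The knob starts 167 mm from the hinge axis along -y, straight over the gate.
- gate (a joint): Gate angle in rad, 0 shut, growing as the free edge swings towards lathe -x (the robot), at most 1.4. A spring shuts it: 0.5 N m when shut plus 1 N m per rad. It opens no farther than about 0.02 until the bolt's head has left the keeper on the end block opposite the headstock.
- bolt_slide (a joint): How far the bolt is drawn along the gate, in m: 0 fully in the keeper, 0.034 fully drawn, towards the hinge (lathe +y when the gate is shut). A spring pushes it back with 2.4 to 5 N. With the bolt sagged the head stops on the keeper lip at about 0.003; the head is clear of the keeper, and the gate free, from about 0.022.
- bolt (a joint): Lift of the bolt in rad, 0 sagged, at most 0.13. It pivots in its barrel about a point 135 mm from the knob towards the hinge, so that the knob rises 135 mm per rad. The 24 mm head at its tip, 230 mm from the pivot, passes over the keeper's two upright lip prongs from about 0.08 (knob about 11 mm up); end stop at a knob lift of 17 mm. It falls back by its weight, about 2 to 3 N at the knob.
- chisel: Tool with a round wooden grip 60 mm tall in a rack slot, 75 mm or 150 mm from the blade along the rack. Origin at the underside of the grip. Bystander: leave where it is.
- burnisher: Tool with a round stepped steel grip 55 mm tall in a rack slot. Origin at the underside of the grip. Bystander: leave where it is.
- collar: Steel ring 60 mm outside, 22 mm tall, lying in front of the gate. Origin under it. Bystander: leave where it is.
- blank: Upright wooden cylinder 48 mm diameter, 70 mm tall, between the robot and the headstock. Origin under it. Bystander: leave where it is.
There are look-alikes about, which are no part of the job. Leave any orange or white look-alike of the blade alone.

How it is judged:
By the outcome, as a careful person would: the job done as asked, in the order asked, and still so for the second after the job is handed in, while the arm keeps its last pose, push and grip.
It also fails if it takes over 58 s, if anything falls off the work surface, if the arm or the gripper's body presses on something with over 40 N, if the wrist force passes 120 N, or if a joint passes its speed limit or range.

## Robot

A 6-joint arm with a two-finger parallel gripper is mounted at the origin on the work surface. World frame = base frame: x ahead of the robot, y to its left, z up, the work surface at z = 0. Lengths are in m, angles in rad, forces in N, time in s.
With the tool pointing down it reaches from about 0.4 to 0.825 m from the base axis. Payload 7 kg.
Tool frame: the origin (TCP) lies on the mounting face of the last link; the fingertips stand 173 mm ahead of it and the grasp point (between the pads) lies 155 mm ahead of it; z points along the fingers, y is the line along which they close (so a half turn about z gives the same grasp; the last joint's range is limited). The gripper opens to 85 mm and grips with 20 to 120 N. Pads are 22 mm wide; open, the fingers measure 114 mm over their backs; the gripper's body (76 mm by 85 mm) begins 54 mm behind the grasp point. The pads swing forward as they close: fully open they stand 13 mm farther back than shut.
Start: joints at [1.635, 0.359, 0.012, 0, -1.224, -0.288], TCP at [0.15, 0.658, 0.405] pointing down, gripper open.
Joint ranges: [-3.07, 3.07], [-1.43, 2.12], [-1.02, 1.25], [-3.03, 1.67], [-3.05, -0], [-3.03, 3.03]. Speed limits (rad/s): [2.39, 2.39, 3.01, 3.14, 3.14, 3.14].

## Interface

Orientations are given as a unit quaternion [x, y, z, w].
In Python, from bench import arm gives the robot as it stands.
- The arm moves only by the tool servo_tool, never from a script. Its argument "increments" is one flat list of numbers, 5 for each row, row after row: the shift along the tool's x, y, z in units of 40 mm (1.0 is 40 mm), then the turn about the tool's z in units of 10 degrees (1.0 is 10 degrees), then the opening, from -1 (shut) to 1 (fully open). In form: [tx, ty, tz, roll, grip, tx, ty, tz, roll, grip, ...]. A call has 1 to 5 rows; each row shifts and turns the commanded pose from where the row before left it, along the tool's axes as they then stand; what a row does not reach is not made up. A row lasts 1/8 s, in which the tool goes at most 62.5 mm and 10.7 degrees, less where a joint would pass 70% of its speed; a pose out of reach is approached as far as the arm can. A call is refused whole if a number of a shift passes 1 or a number of a turn 1, either way. A call with a gripper value outside its range is refused whole. The fingers move at their own pace and stop on an object; the grip force is fixed at half the most. Time passes only in rows, so rows that do not move let the fingers close. It gives the time, the measured TCP pose, the force, the opening and the grip force at its end, in the units of the state.
- arm.read_state(): the state, without advancing time (a new reading comes with each control period).
- arm.get_image(name): name is "scene" or "side" or "wrist"; returns (picture, depth): 480x640x3 uint8, blue, green, red; 480x640 float32, m along the optical axis (not along the pixel's ray), 0 where there is no reading.
- arm.camera_info(name): a dict with "fov_y" (degrees; the focal length in pixels is half the picture's height over the tangent of half this angle, whatever the lens; pixels are square), "cx", "cy" (the principal point, pixels), "k1" (the pictures are not rectified: a ray, as slopes to the right and down, at radius r is drawn at 1 + k1 r^2 times it, then the intrinsics apply), "position" and "attitude" of the camera in the world; the wrist camera has in their place "hand_eye" (4x4, takes a point from camera to tool coordinates, whose origin is the TCP and whose axes are the flange's). Camera axes: x right, y down, z forward; pixel columns grow to the right and rows downward; lengths in m; the calibration is good to about 2 mm. A picture is of the moment at which its call begins: read the wrist's pose just before it. camera_info takes no time and is no camera call.
- arm.finish_job(): hands the job in; it is judged then, once.
Trained networks look in the newest picture that a camera, given by its name, has taken for a name from the list of things; names that differ only in an ending like _2 or _b are one class to them, and where a whole thing is asked for, a point or a joint stands for the part that bears it (a point fixed in the world has none). Each returns a list of dicts, best first, with "confidence" (0 to 1); they miss things now and then, are a little off and sometimes report something else, mostly with a low value. They report only what shows in the picture. A call takes as long as a camera call. They do not tell look-alikes from the thing itself.
- arm.find_in(label, camera): "extent" ([centre column, centre row, width, height] as shares, 0 to 1, of the picture: columns of its width, rows of its height, round what is visible of it).
The state is a dict: "time_s": time; "joint_positions": joint angles; "joint_vel": joint speeds; "effort": joint torques, N m; "eef_pos": TCP position; "ee_rot": TCP orientation; "force": force on the tool from outside, world axes, zero at the start; "torque": the same for the moment, N m; "gripper_width": finger opening in m; "gripper_force": force on a finger pad.
Only numpy, scipy, OpenCV 4.12 (cv2) and the standard library are available. Lean on these libraries where they do the work, as an engineer would, in place of code of your own. Each camera call takes 0.05 s, during which the arm holds its last target. There are 200 camera calls.

## Working session

There is one attempt and no reset: what is moved stays moved. The work goes in short steps, Python scripts to look and compute and a tool call to move; the robot and the scene stay as the last step left them, time stands still between calls to the robot, and variables do not carry over. Pictures are saved under pics/ and viewed, at most 10 in all, crops included, and the job is handed in when it is done.

Besides the shell and the picture viewer there is one more tool, called after "Call:" as name(argument=value, ...), one argument or row to a line, values as JSON. servo_tool: Moves the arm, as the interface text tells. Its arguments: {"type":"object","properties":{"increments":{"type":"array"}},"required":["increments"]}

```bash
mkdir -p pics; cat > h.py <<'E'
import numpy as np,cv2
from scipy.spatial.transform import Rotation as R
from bench import arm
def pose():
    s=arm.read_state(); return s,np.array(s['eef_pos']),R.from_quat(s['ee_rot']).as_matrix()
def cam(n):
    i=arm.camera_info(n); f=240/np.tan(np.radians(i['fov_y'])/2)
    return i,f
def grab(n):
    s,p,Rm=pose(); im,d=arm.get_image(n); i,f=cam(n)
    if n=='wrist':
        H=np.array(i['hand_eye']); T=np.eye(4);T[:3,:3]=Rm;T[:3,3]=p; T=T@H
    else:
        T=np.eye(4); a=np.array(i['attitude'],float); T[:3,:3]=a if a.shape==(3,3) else R.from_quat(a).as_matrix(); T[:3,3]=i['position']
    K=np.array([[f,0,i['cx']],[0,f,i['cy']],[0,0,1]]); 
    u,v=np.meshgrid(np.arange(640.),np.arange(480.))
    def ray(u,v):
        xd=(np.asarray(u)-i['cx'])/f; yd=(np.asarray(v)-i['cy'])/f; x,y=xd,yd
        for _ in range(15):
            k=1+i['k1']*(x*x+y*y); x,y=xd/k,yd/k
        return np.stack([x,y,np.ones_like(x)],-1)
    P=(ray(u,v)*d[...,None])@T[:3,:3].T+T[:3,3]
    P[d<=0]=np.nan
    return im,d,P,T,ray
def atz(T,ray,u,v,z):
    r=ray(float(u),float(v))@T[:3,:3].T; return T[:3,3]+r*(z-T[2,3])/r[2]
E
python3 - <<'E'
from h import *
for n in ['scene','side','wrist']: print(n,arm.camera_info(n))
s,p,Rm=pose(); print(s); print(Rm.round(3))
for n in ['scene','side']:
    im,d,P,T,ray=grab(n); cv2.imwrite(f'pics/{n}0.png',im); np.savez(f'{n}0.npz',P=P,d=d)
    for l in ['blade','lock_slot','knob','gate','chisel','burnisher','blank','collar']:
        print(n,l,[(np.round(np.array(q['extent'])*[640,480,640,480]).astype(int).tolist(),round(q['confidence'],2)) for q in arm.find_in(l,n)][:4])
E
```

```text
scene {'fov_y': 57.7214055460533, 'cx': 323.6961826763234, 'cy': 237.69556222637058, 'k1': -0.0010923831288788953, 'position': array([ 1.16019507, -0.31162095,  0.79480488]), 'attitude': array([ 0.77417011,  0.48293118, -0.2244659 , -0.34213035])}
side {'fov_y': 49.94113139105745, 'cx': 312.8193691311663, 'cy': 237.32841669687707, 'k1': -0.12056918642203318, 'position': array([-0.10084433, -0.6004723 ,  0.71381525]), 'attitude': array([ 0.81123366, -0.33678328,  0.18992548, -0.43864027])}
wrist {'fov_y': 65.22373841608439, 'cx': 320.93980538997874, 'cy': 240.62602934393536, 'k1': -0.06292280102490218, 'hand_eye': array([[ 1.04789902e-03, -9.66120325e-01, -2.58089944e-01,
         6.52205015e-02],
       [ 9.99999439e-01,  9.72504787e-04,  4.19783078e-04,
        -6.76717031e-04],
       [-1.54567257e-04, -2.58090239e-01,  9.66120802e-01,
         2.98113846e-02],
       [ 0.00000000e+00,  0.00000000e+00,  0.00000000e+00,
         1.00000000e+00]])}
{'time_s': 0.0, 'joint_positions': array([ 1.63512495e+00,  3.59389974e-01,  1.10451202e-02, -3.26467110e-04,
       -1.22407456e+00, -2.
[... 825 characters left out ...]
216, 7, 16], 0.59)]
scene gate [([359, 248, 93, 69], 0.89)]
scene chisel [([198, 302, 21, 30], 0.79)]
scene burnisher [([187, 282, 18, 26], 0.83)]
scene blank [([381, 204, 24, 22], 0.72)]
scene collar [([361, 246, 90, 72], 0.48)]
side blade [([415, 313, 28, 33], 0.74), ([488, 319, 18, 46], 0.69), ([457, 325, 17, 31], 0.6)]
side lock_slot [([262, 240, 294, 176], 0.82)]
side knob [([311, 202, 10, 12], 0.67)]
side gate [([293, 242, 91, 94], 0.81)]
side chisel [([435, 347, 24, 34], 0.98), ([409, 371, 22, 33], 0.71)]
side burnisher [([409, 370, 22, 34], 0.71), ([301, 217, 77, 42], 0.38)]
side blank [([175, 269, 25, 37], 0.68), ([262, 238, 294, 174], 0.18)]
side collar [([267, 308, 29, 28], 0.91)]
```

View pics/scene0.png

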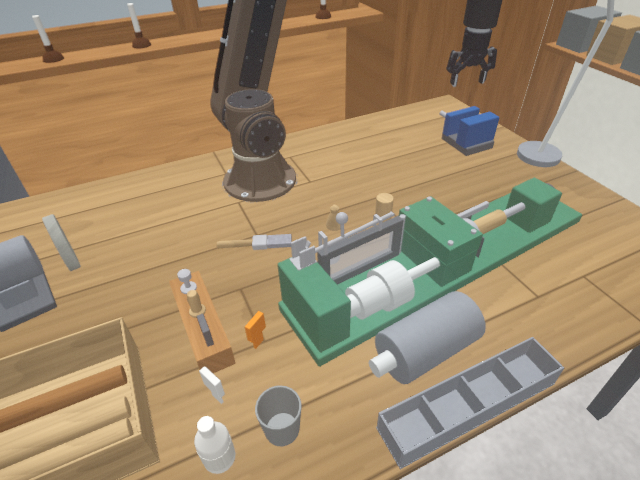

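View pics/side0.png

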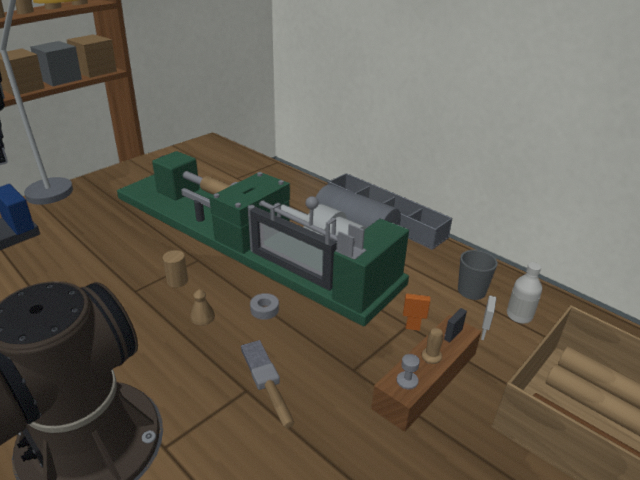

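The scene camera shows the dark blade at about (204,329) in the rack, with chisel and burnisher beside it. The knob is at (343,217) and the headstock slot near (438,220). In the side view the blade is at (457,325), the knob at (311,202) and the slot near (250,190). The orange and white look-alikes stand outside the rack.

```bash
python3 - <<'E'
from h import *
for n,pts in [('scene',dict(blade=(204,326),chis=(196,300),burn=(185,278),knob=(341,217),slot=(438,220),top=(450,228),cor1=(405,208),cor2=(480,238),end=(310,283),gtop=(350,238),orange=(255,328))),('side',dict(blade=(457,325),chis=(434,345),burn=(409,368),knob=(311,202),slot=(250,190),top=(240,195),end=(390,240),collar=(264,300),blank=(175,257)))]:
    z=np.load(n+'0.npz');P=z['P']
    for k,(u,v) in pts.items(): print(n,k,P[v,u].round(3))
    im=cv2.imread(f'pics/{n}0.png'); 
    if n=='scene':
        a=cv2.resize(im[180:400,160:300],None,fx=2.7,fy=2.7,interpolation=2)
        b=cv2.resize(im[170:300,280:500],None,fx=1.8,fy=1.8,interpolation=2)
        c=np.zeros((600,790,3),np.uint8); c[:a.shape[0],:a.shape[1]]=a[:600]; c[:b.shape[0],385:385+b.shape[1]]=b; cv2.imwrite('pics/crop0.png',c)
# headstock top points
P=np.load('scene0.npz')['P']; im=cv2.imread('pics/scene0.png')
m=(abs(P[...,2]-0.15)<.006)&(im[...,1]>im[...,2]*1.3)
m=m.astype(np.uint8); nn,lab,st,ce=cv2.connectedComponentsWithStats(m)
for i in range(1,nn):
    if st[i,4]>200:
        q=P[lab==i][:,:2].astype(np.float32); (c,w,a)=cv2.minAreaRect(q); print(st[i],c,w,a,cv2.boxPoints((c,w,a)).round(3).tolist())
E
```

```text
scene blade [ 0.589 -0.308  0.109]
scene chis [ 0.513 -0.306  0.105]
scene burn [ 0.439 -0.313  0.104]
scene knob [0.545 0.013 0.232]
scene slot [0.563 0.258 0.146]
scene top [0.601 0.263 0.149]
scene cor1 [0.498 0.209 0.154]
scene cor2 [0.65  0.31  0.139]
scene end [ 0.613 -0.091  0.15 ]
scene gtop [0.529 0.044 0.148]
scene orange [ 0.606 -0.215  0.068]
side blade [ 0.569 -0.314  0.092]
side chis [ 0.492 -0.315  0.097]
side burn [ 0.413 -0.319  0.105]
side knob [0.526 0.012 0.228]
side slot [0.577 0.265 0.141]
side top [0.536 0.252 0.148]
side end [ 0.631 -0.109  0.149]
side collar [0.429 0.052 0.016]
side blank [0.345 0.248 0.069]
[ 400  198   83   55 2021] (0.5711788535118103, 0.25540870428085327) (0.17087014019489288, 0.10412048548460007) 6.399619102478027 [[0.47999998927116394, 0.2980000078678131], [0.492000013589859, 0.1940000057220459], [0.6620000004768372, 0.21299999952316284], [0.6499999761581421, 0.31700000166893005]]
[ 278  259   72   59 2036] (0.6098641157150269, -0.08519122749567032) (0.16974937915802002, 0.07491046190261841) 6.103121280670166 [[0.5210000276565552, -0.05700000002980232], [0.5289999842643738, -0.13099999725818634], [0.6980000138282776, -0.11299999803304672], [0.6899999976158142, -0.039000000804662704]]
```

View pics/crop0.png

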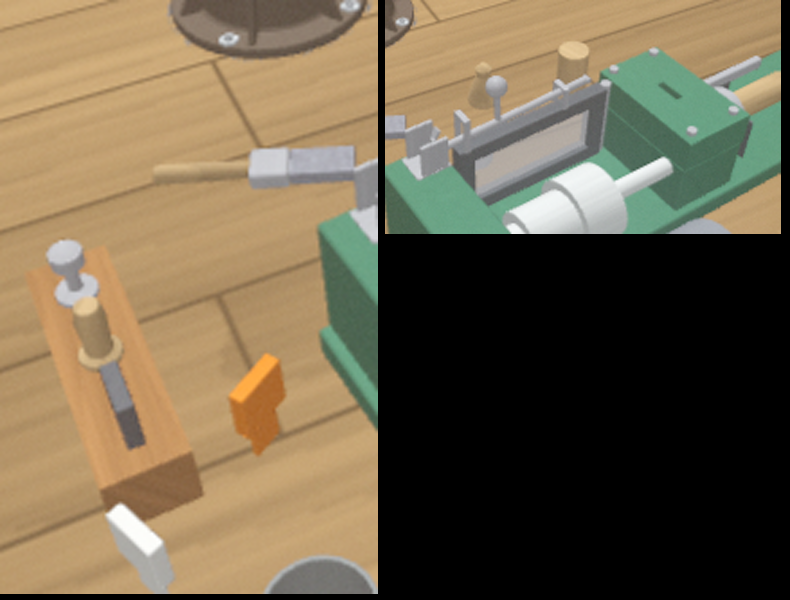

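The crop shows the dark blade in the rack's far end slot and the headstock slot at about (439,220) in the scene picture. I'll go over the headstock first and look on the way.

Call:
servo_tool(
  increments=[0,0,-0.5,-1,1,0,0,-0.5,-0.9,1,0.83,1,0,0,1,0.83,1,0,0,1,0.83,1,0,0,1],
)

```text
time_s: 1.52
eef_pos: [0.2626, 0.5484, 0.4448]
ee_rot: [0.999, 0.054, 0.0, -0.0]
force: [1.4, 1.3, -0.5]
gripper_width: 0.0853
gripper_force: 0.0
```

Call:
servo_tool(
  increments=[0.83,1,0,0,1,0.83,1,0,0,1,0.83,1,0,0,1,0.83,1,0,0,1,0.83,1,0,0,1],
)

```text
time_s: 2.15
eef_pos: [0.4493, 0.3672, 0.445]
ee_rot: [0.999, 0.054, 0.0, -0.0]
force: [-0.2, 0.5, -0.3]
gripper_width: 0.0854
gripper_force: 0.0
```

Call:
servo_tool(
  increments=[0.83,1,0,0,1,0.83,1,0,0,1,0.83,1,0,0,1,0,0,0,0,1],
)

```text
time_s: 2.65
eef_pos: [0.5622, 0.2575, 0.4443]
ee_rot: [0.999, 0.052, -0.0, 0.0]
force: [-1.7, 0.1, -0.1]
gripper_width: 0.0848
gripper_force: 0.0
```

```bash
cat >> h.py <<'E'
def yaw(Rm): return np.arctan2(Rm[1,0],Rm[0,0])
def to(x,y,z,yw=None):
    s,p,Rm=pose(); a=yaw(Rm) if yw is None else yw
    X=np.array([np.cos(a),np.sin(a),0]);Y=np.array([np.sin(a),-np.cos(a),0]); d=np.array([x,y,z])-p
    print('t',round(s['time_s'],2),'units tx,ty,tz',(np.array([X@d,Y@d,-d[2]])/.04).round(2),'roll',round(-np.degrees(a-yaw(Rm))/10,2))
E
python3 - <<'E'
from h import *
s,p,Rm=pose(); print(s['time_s'],p,yaw(Rm),Rm.round(3))
im,d,P,T,ray=grab('wrist'); cv2.imwrite('pics/w1.png',im); np.savez('w1.npz',P=P,T=T)
for l in ['lock_slot','knob']: print(l,[(np.array(q['extent'])*[640,480,640,480],q['confidence']) for q in arm.find_in(l,'wrist')])
E
```

```text
2.65 [0.56218814 0.25749387 0.44425341] 0.10374677582135018 [[ 0.995  0.104 -0.   ]
 [ 0.104 -0.995 -0.001]
 [-0.     0.001 -1.   ]]
lock_slot [(array([319.68 , 166.704, 638.4  , 330.816]), 0.65)]
knob []
```

View pics/w1.png

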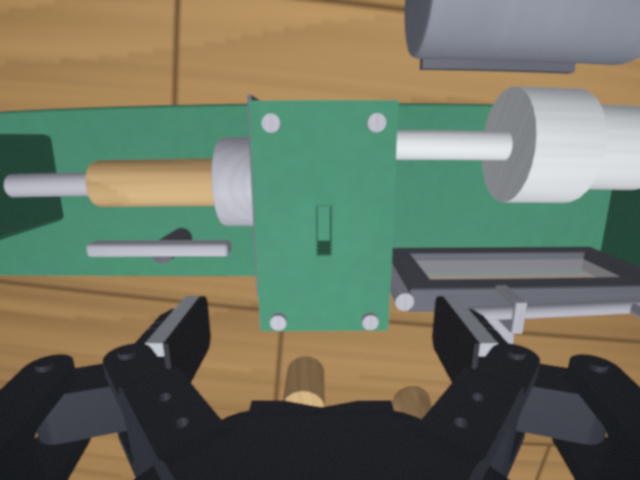

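The wrist view shows the slot at columns 316–331, rows 205–255, centre about (323.5,230). The gate's hinge is near (403,302).

```bash
python3 - <<'E'
from h import *
z=np.load('w1.npz');P=z['P'];T=z['T']; im=cv2.imread('pics/w1.png')
s,p,Rm=pose(); i,f=cam('wrist')
def ray(u,v):
    xd,yd=(u-i['cx'])/f,(v-i['cy'])/f;x,y=xd,yd
    for _ in range(15): k=1+i['k1']*(x*x+y*y);x,y=xd/k,yd/k
    return np.array([x,y,1.])
g=cv2.cvtColor(im,cv2.COLOR_BGR2GRAY)
print(g[230,308:340]); print(g[195:265:1,323])
zt=np.nanmedian(P[130:190,290:340,2]); print('top z',zt)
for u,v in [(323.5,230),(323.5,205),(323.5,255.5),(250,100),(397,100),(259,330),(388,330),(403,302)]: print(u,v,atz(T,ray,u,v,.15).round(4))
m=(abs(P[...,2]-zt)<.006)&(im[...,1]>im[...,2]*1.3); q=P[m][:,:2].astype(np.float32); print(cv2.minAreaRect(q))
to(.575,-.311,.36,.04)
E
```

```text
[130 131 130 130 129 129 126 119 110 110 119 127 127 130 130 128 129 130
 130 128 123 111  99 104 117 124 128 129 128 128 129 129]
[125 124 125 124 125 125 125 125 124 124 118 121 125 127 128 128 128 129
 128 128 128 129 128 128 129 129 129 128 130 131 129 129 129 130 131 128
 130 128 128 129 131 130 129 128 121 102  82  69  66  65  65  64  64  65
  65  66  67  66  72  85 103 117 124 127 126 126 126 127 127 129]
top z 0.15098073208468105
323.5 230 [0.565  0.2562 0.15  ]
323.5 205 [0.5832 0.2582 0.15  ]
323.5 255.5 [0.5458 0.2542 0.15  ]
250 100 [0.6489 0.3147 0.15  ]
397 100 [0.6592 0.2167 0.15  ]
259 330 [0.4797 0.2979 0.15  ]
388 330 [0.4902 0.1973 0.15  ]
403 302 [0.515  0.1895 0.15  ]
((0.5696537494659424, 0.25639238953590393), (0.16992250084877014, 0.10033505409955978), 6.207544326782227)
t 2.8 units tx,ty,tz [-0.2  14.28  2.12] roll 0.39
```

Call:
servo_tool(
  increments=[0,1,0,0.39,1,0,1,0,0,1,0,1,0,0,1,0,1,0,0,1,0,1,0,0,1],
)

```text
time_s: 3.42
eef_pos: [0.5703, 0.0604, 0.4452]
ee_rot: [1.0, 0.021, 0.0, -0.0]
force: [0.3, 0.1, -0.1]
gripper_width: 0.0853
gripper_force: 0.0
```

Call:
servo_tool(
  increments=[0,1,0,0,1,0,1,0,0,1,0,1,0,0,1,0,1,0,0,1,0,1,0,0,1],
)

```text
time_s: 4.05
eef_pos: [0.5787, -0.1393, 0.4451]
ee_rot: [1.0, 0.021, 0.0, -0.0]
force: [0.5, 0.6, -0.5]
gripper_width: 0.0852
gripper_force: 0.0
```

Call:
servo_tool(
  increments=[0,1,0,0,1,0,1,0,0,1,0,1,0.5,0,1,0,1,0.5,0,1,0,0,0,0,1],
)

```text
time_s: 4.68
eef_pos: [0.585, -0.3001, 0.4023]
ee_rot: [1.0, 0.019, -0.002, -0.001]
force: [0.4, -0.5, 0.0]
gripper_width: 0.0853
gripper_force: 0.0
```

```bash
python3 - <<'E'
from h import *
s,p,Rm=pose(); print(s['time_s'],p,yaw(Rm))
im,d,P,T,ray=grab('wrist'); cv2.imwrite('pics/w2.png',im)
print([(np.array(q['extent'])*[640,480,640,480],q['confidence']) for q in arm.find_in('blade','wrist')])
m=((P[...,2]>.095)&(P[...,2]<.12)&(abs(P[...,0]-.575)<.045)&(abs(P[...,1]+.311)<.03)&(im.max(2)<110)).astype(np.uint8)
n,lab,st,ce=cv2.connectedComponentsWithStats(m); k=1+np.argmax(st[1:,4]); q=P[lab==k]; print(st[k],np.median(q[:,2]),cv2.minAreaRect(q[:,:2].astype(np.float32)))
E
```

```text
4.675 [ 0.5849884  -0.30010668  0.40234403] 0.03856188912493294
[(array([332.416, 238.992,  19.776,  71.808]), 0.72), (array([362.88 , 100.608,  40.832,  70.608]), 0.71), (array([219.328, 207.072,  63.232,  51.312]), 0.68)]
[324 209  17   6  86] 0.10571012167394589 ((0.5993828773498535, -0.30688947439193726), (0.0014768341789022088, 0.012018156237900257), 1.8386403322219849)
```

View pics/w2.png

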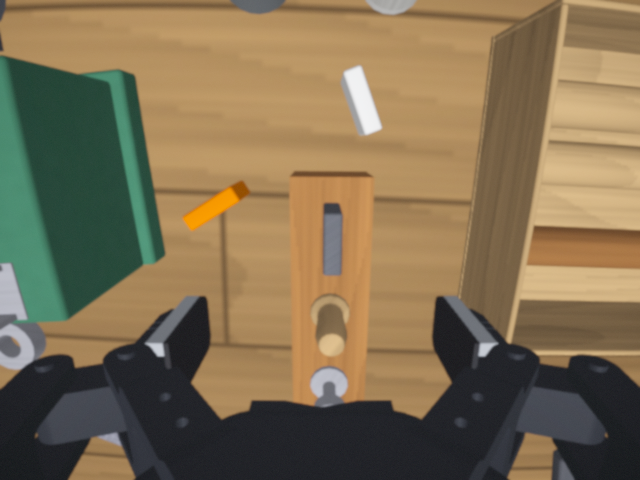

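The wrist view shows the grip's top face at columns 324–341, rows 216–275 (centre about 333,245). The rack and blade line up with the picture.

```bash
python3 - <<'E'
from h import *
im,d,P,T,ray=grab('wrist'); print(arm.read_state()['eef_pos'])
g=cv2.cvtColor(im,cv2.COLOR_BGR2GRAY)
print(g[200:282,333]); print(g[230,318:348],g[265,318:348])
for u,v in [(333,245),(333,216),(333,275)]: print(atz(T,ray,u,v,.108))
for v in (185,290): 
    r=np.where(np.abs(np.diff(g[v,270:400].astype(int)))>12)[0]+270; print(v,r)
print(P[235:255,330:336,2].mean(), [P[v,333].round(4) for v in (210,220,245,270)])
E
```

```text
[ 0.58561778 -0.29823603  0.40523708]
[148 148 148 138 112  80  66  63  64  62  63  65  63  66  78  93 110 120
 124 125 126 127 128 126 126 123 123 123 123 124 124 124 124 125 125 125
 126 125 125 125 124 125 126 127 128 127 126 126 126 127 126 127 127 127
 128 129 127 124 124 124 124 126 125 128 127 127 128 125 124 125 126 127
 126 126 125 127 134 143 149 148 150 149]
[150 150 148 145 139 132 118 104 108 117 123 123 124 123 124 124 124 124
 124 124 125 125 123 120 115 117 131 142 144 143] [152 151 148 143 141 133 118 110 116 123 127 126 127 127 127 127 127 126
 126 123 123 122 120 116 113 127 138 143 145 146]
[ 0.57649594 -0.30737333  0.108     ]
[ 0.59826667 -0.30629292  0.108     ]
[ 0.5529939  -0.30854689  0.108     ]
185 []
290 []
0.10896052631867874 [array([ 0.5998, -0.3067,  0.0922]), array([ 0.5957, -0.3064,  0.1097]), array([ 0.5766, -0.3074,  0.1083]), array([ 0.5572, -0.3083,  0.1085])]
```

Call:
servo_tool(
  increments=[-0.25,0.22,0.5,-0.05,1,0,0,1,0,1,0,0,1,0,1,0,0,0.8,0,1,0,0,0,0,1],
)

```text
time_s: 5.45
eef_pos: [0.5753, -0.307, 0.2713]
ee_rot: [1.0, 0.025, -0.002, -0.001]
force: [0.8, -0.1, -0.1]
gripper_width: 0.0855
gripper_force: 0.0
```

```bash
python3 - <<'E'
from h import *
print(pose()[1],yaw(pose()[2])); to(.576,-.3075,.243,.045)
E
```

```text
[ 0.57531491 -0.30698261  0.2712687 ] 0.05013620116907522
t 5.45 units tx,ty,tz [0.02 0.01 0.71] roll 0.03
```

Call:
servo_tool(
  increments=[0,0,0.7,0,1,0,0,0,0,1,0,0,0,0,-1,0,0,0,0,-1,0,0,0,0,-1],
)

```text
time_s: 6.08
eef_pos: [0.5758, -0.3086, 0.2458]
ee_rot: [1.0, 0.024, 0.001, 0.0]
force: [-0.2, 0.4, 0.1]
gripper_width: 0.0324
gripper_force: 0.0
```

Call:
servo_tool(
  increments=[0,0,0,0,-1,0,0,0,0,-1,0,0,0,0,-1,0,0,0,0,-1],
)

```text
time_s: 6.58
eef_pos: [0.5757, -0.3086, 0.2453]
ee_rot: [1.0, 0.024, 0.0, 0.0]
force: [-0.7, 0.3, 5.0]
gripper_width: 0.0134
gripper_force: 59.0
```

Call:
servo_tool(
  increments=[0,0,-1,0,-1,0,0,-1,0,-1,0,0,-1,-0.34,-1,0.09,-1,-1,0,-1,0.09,-1,-1,0,-1],
)

```text
time_s: 7.2
eef_pos: [0.5737, -0.2276, 0.445]
ee_rot: [0.999, 0.053, -0.001, -0.0]
force: [1.3, 0.8, -0.9]
gripper_width: 0.0132
gripper_force: 58.9
```

Call:
servo_tool(
  increments=[0.09,-1,-1,0,-1,0.09,-1,-0.4,0,-1,0.09,-1,0,0,-1,0.09,-1,0,0,-1,0.09,-1,0,0,-1],
)

```text
time_s: 7.82
eef_pos: [0.5701, -0.0261, 0.5001]
ee_rot: [0.999, 0.054, -0.0, -0.0]
force: [0.2, 0.1, -1.5]
gripper_width: 0.0134
gripper_force: 59.0
```

Call:
servo_tool(
  increments=[0.09,-1,0,0,-1,0.09,-1,0,0,-1,0.09,-1,0,0,-1,0.09,-1,0,0,-1,0.09,-1,0,0,-1],
)

```text
time_s: 8.45
eef_pos: [0.5666, 0.1746, 0.5]
ee_rot: [0.999, 0.054, -0.001, 0.0]
force: [1.0, -0.2, -1.6]
gripper_width: 0.0139
gripper_force: 59.0
```

Call:
servo_tool(
  increments=[0.09,-1,0.4,0,-1,0.09,-1,0.8,0,-1,0,-0.1,1,0,-1,0,0,0,0,-1,0,0,0,0,-1],
)

```text
time_s: 9.07
eef_pos: [0.5655, 0.2574, 0.4141]
ee_rot: [0.999, 0.054, 0.001, -0.0]
force: [0.6, 0.2, 0.1]
gripper_width: 0.0134
gripper_force: 59.0
```

```bash
python3 - <<'E'
from h import *
s,p,Rm=pose(); print(p,yaw(Rm),s['gripper_width'],s['gripper_force'])
to(.565,.2555,.38,.107)
im,d,P,T,ray=grab('wrist'); cv2.imwrite('pics/w3.png',im)
E
```

```text
[0.56545977 0.25737041 0.41410092] 0.10776446705633069 0.013357647755436793 58.963449597358704
t 9.07 units tx,ty,tz [-0.02  0.05  0.85] roll 0.0
```

View pics/w3.png

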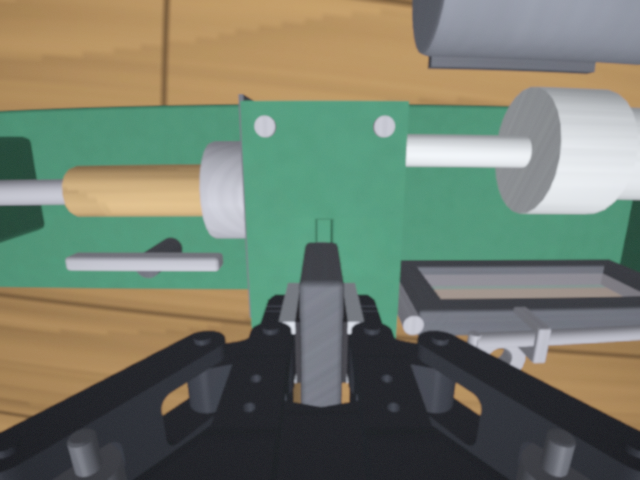

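The slot shows at columns 316–332 with its far end at row 218, just beyond the held blade. They line up to within a millimetre or two.

```bash
python3 - <<'E'
from h import *
im,d,P,T,ray=grab('wrist'); s,p,Rm=pose(); print(p)
g=cv2.cvtColor(im,cv2.COLOR_BGR2GRAY)
print(g[230,308:342]); print(g[210:228,324])
for u in (316.5,324.2,332): print(atz(T,ray,u,230,.15).round(4))
e=atz(T,ray,324.2,218.5,.15); print('far end',e,'centre',e-.018*np.array([np.cos(.107),np.sin(.107),0]))
# held grip's top edges
print(g[300,290:350]); zt=p[2]-.185+.048
L=[np.round(Rm.T@(atz(T,ray,u,v,zt)-p),4) for u,v in ((303,285),(341,285),(322,400))]; print(L)
E
```

```text
[0.56551473 0.25721778 0.41487248]
[139 140 139 139 138 137 132 122 112 117 129 137 138 139 138 138 139 138
 139 139 138 134 121 107 107 120 131 136 138 138 139 138 138 137]
[134 134 134 134 135 135 135 134 130 127 132 137 137 138 139 140 138 139]
[0.5755 0.262  0.15  ]
[0.576  0.2571 0.15  ]
[0.5766 0.2521 0.15  ]
far end [0.58350319 0.25789195 0.15      ] centre [0.56560614 0.25596962 0.15      ]
[122 121 122 121 120 121 116 101  83  81  96 110 117 122 124 129 130 129
 131 130 131 132 132 132 133 133 134 134 133 132 133 131 132 131 131 130
 129 129 129 130 129 128 129 127 128 128 127 126 124 117 112 105  93  79
  84 105 117 120 120 121]
[array([ 0.0228, -0.006 ,  0.1371]), array([0.0228, 0.0056, 0.1371]), array([-0.0188, -0.0002,  0.1369])]
```

Call:
servo_tool(
  increments=[0,0.03,0.8,0,-1,0,0,0.3,0,-1,0,0,0.3,0,-1,0,0,0.2,0,-1,0,0,0,0,-1],
)

```text
time_s: 9.8
eef_pos: [0.5651, 0.2564, 0.3485]
ee_rot: [0.999, 0.054, -0.0, 0.0]
force: [0.3, -0.9, -1.3]
gripper_width: 0.0133
gripper_force: 59.0
```

Call:
servo_tool(
  increments=[0,0,0.25,0,-1,0,0,0.1,0,-1,0,0,0.05,0,-1,0,0,0,0,-1],
)

```text
time_s: 10.3
eef_pos: [0.5649, 0.2564, 0.3353]
ee_rot: [0.999, 0.054, 0.001, -0.0]
force: [-7.6, -0.6, 16.9]
gripper_width: 0.0129
gripper_force: 61.6
```

Call:
servo_tool(
  increments=[0,0,0.03,0,-1,0,0,0,0,1,0,0,0,0,1,0,0,0,0,1,0,0,0,0,1],
)

```text
time_s: 10.92
eef_pos: [0.5652, 0.2564, 0.3312]
ee_rot: [0.999, 0.054, -0.0, 0.0]
force: [0.4, 0.0, 0.6]
gripper_width: 0.0838
gripper_force: 0.0
```

Call:
servo_tool(
  increments=[0,0,-1,0,1,0,0,-1,0,1,0,0,-0.9,0,1,0,0,0,0,1,0,0,0,0,1],
)

```text
time_s: 11.55
eef_pos: [0.5649, 0.2563, 0.4468]
ee_rot: [0.999, 0.054, -0.0, 0.0]
force: [-0.9, -0.9, -0.4]
gripper_width: 0.0852
gripper_force: 0.0
```

```bash
python3 - <<'E'
from h import *
s,p,Rm=pose(); print(s['time_s'],p,yaw(Rm))
im,d,P,T,ray=grab('wrist'); cv2.imwrite('pics/w4.png',im)
m=(abs(P[...,0]-.565)<.05)&(abs(P[...,1]-.256)<.03)&(P[...,2]>.175)
q=P[m]; print(m.sum(),np.percentile(q[:,2],[5,50,95]),cv2.minAreaRect(q[:,:2].astype(np.float32)))
t=q[q[:,2]>.19]; A=np.c_[t[:,:2],np.ones(len(t))]; print('tilt',np.linalg.lstsq(A,t[:,2],rcond=None)[0])
# knob in side & scene
for n in ['scene','side']:
    im,d,P,T,ray=grab(n); 
    for q in arm.find_in('knob',n):
        e=np.array(q['extent'])*[640,480,640,480]; u,v=e[:2]; print(n,e.round(1),round(q['confidence'],2)); 
    m=(np.linalg.norm(P-[.535,.012,.222],axis=2)<.03)&(P[...,2]>.205); q=P[m]; print(m.sum(),q.mean(0),q.max(0),q.min(0))
    o=T[:3,3]
    from scipy.optimize import least_squares
    b=least_squares(lambda c:np.linalg.norm(q-c,axis=1)-.013,[.535,.012,.222],loss='soft_l1',f_scale=.002); print(b.x, np.abs(b.fun).mean())
E
```

```text
11.55 [0.56491979 0.25632545 0.44681929] 0.10764719070090856
28440 [0.1993094  0.36303945 0.37511568] ((0.5657675266265869, 0.25595763325691223), (0.04794614017009735, 0.06001424044370651), 0.14740802347660065)
tilt [ 4.0309364   0.44619832 -2.09689755]
scene [341.8 216.6  11.1  17.6] 0.61
124 [0.54147853 0.0152569  0.22628988] [0.54909284 0.02872063 0.2355528 ] [0.52842904 0.00538523 0.20531087]
[0.53573574 0.01808736 0.22129792] 0.0008767478681961066
side [311.  202.   13.3  14.2] 0.49
side [301.3 216.2  78.   39.7] 0.28
side [292.7 242.   86.7  93.8] 0.21
141 [0.52937273 0.01499209 0.2241179 ] [0.54274727 0.02974086 0.23423103] [0.52049394 0.00575076 0.20528283]
[0.53479932 0.01993232 0.22086494] 0.0010781868973604987
```

View pics/w4.png

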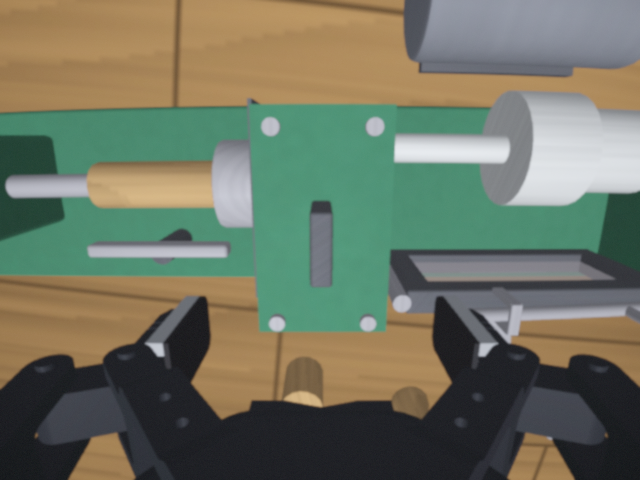

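The blade stands home: grip centre at (321,245), shoulder on the headstock top, and the slot is covered. Next I go over the knob.

Call:
servo_tool(
  increments=[-0.23,0.98,0,0,1,-0.23,0.98,0,0,1,-0.23,0.98,0,0,0.3,-0.23,0.98,0,0,0.3,-0.23,0.98,0,0,0.3],
)

```text
time_s: 12.42
eef_pos: [0.5401, 0.0554, 0.4472]
ee_rot: [0.999, 0.054, -0.0, 0.0]
force: [0.4, -0.3, -0.1]
gripper_width: 0.0554
gripper_force: 0.0
```

Call:
servo_tool(
  increments=[-0.24,0.98,0,0,0.3,0,0,0,0,0.3,0,0,0,0,0.3],
)

```text
time_s: 12.8
eef_pos: [0.5352, 0.0165, 0.4473]
ee_rot: [0.999, 0.054, -0.0, 0.0]
force: [-0.1, 0.4, 0.6]
gripper_width: 0.0553
gripper_force: 0.0
```

```bash
python3 - <<'E'
from h import *
from scipy.optimize import least_squares
P=None
s,p,Rm=pose(); print(s['time_s'],p,yaw(Rm),s['gripper_width'],s['joint_positions'])
im,d,P,T,ray=grab('wrist'); cv2.imwrite('pics/w5.png',im)
for q in arm.find_in('knob','wrist'): print((np.array(q['extent'])*[640,480,640,480]).round(1),round(q['confidence'],2))
m=(np.linalg.norm(P[...,:2]-[.535,.015],axis=2)<.03)&(P[...,2]>.208)&(P[...,2]<.242); q=P[m]; print(m.sum())
b=least_squares(lambda c:np.linalg.norm(q-c,axis=1)-.013,[.535,.015,.222],loss='soft_l1',f_scale=.002); print(b.x,np.abs(b.fun).mean())
v,u=np.where(m); print(u.min(),u.max(),v.min(),v.max())
im,d,P,T,ray=grab('scene')
m=(abs(P[...,0]-.565)<.03)&(abs(P[...,1]-.256)<.015)&(P[...,2]>.19)&(P[...,2]<.215); t=P[m]; print(len(t),np.median(t[:,2]),cv2.minAreaRect(t[:,:2].astype(np.float32)))
E
```

```text
12.8 [0.53520316 0.01653539 0.44731961] 0.10718310093546936 0.055316793899041164 [ 3.97209527e-01  1.02117135e-01 -2.27458465e-01 -3.42028103e-05
 -1.24143433e+00  1.28078097e+00]
[318.3 263.8  49.   47.8] 0.85
1771
[0.53527197 0.01906953 0.22270287] 0.00035073928050595595
294 341 240 287
131 0.19708254544211612 ((0.5667132139205933, 0.2547432482242584), (0.05039714276790619, 0.016501400619745255), 4.546771049499512)
```

View pics/w5.png

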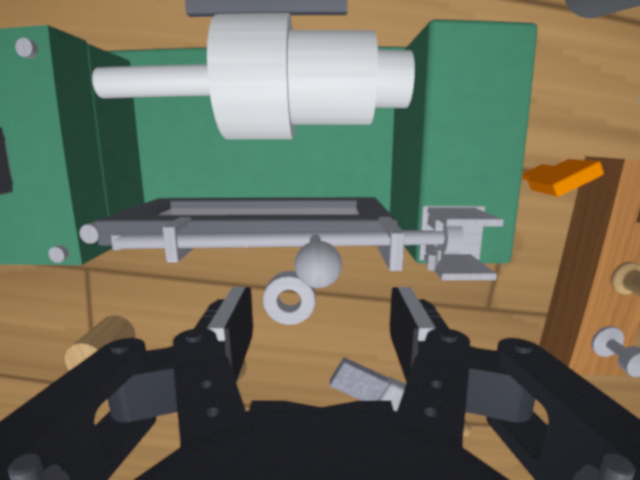

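The knob's ball is at (318,264), between the fingers. The strap loop at (397,243) is well to the right. Now I descend and close.

Call:
servo_tool(
  increments=[0.01,-0.06,0.8,0,0.3,0,0,0.6,0,0.3,0,0,0.26,0,0.3,0,0,0,0,0.3,0,0,0,0,-1],
)

```text
time_s: 13.58
eef_pos: [0.5357, 0.0193, 0.3821]
ee_rot: [0.999, 0.054, 0.001, -0.0]
force: [0.3, -0.2, -0.3]
gripper_width: 0.0386
gripper_force: 0.0
```

Call:
servo_tool(
  increments=[0,0,0,0,-1,0,0,0,0,-1,0,0,0,0,-1,0,0,0,0,-1],
)

```text
time_s: 14.08
eef_pos: [0.5355, 0.0188, 0.3816]
ee_rot: [0.999, 0.054, 0.0, 0.0]
force: [0.8, -1.9, 3.6]
gripper_width: 0.023
gripper_force: 58.7
```

Call:
servo_tool(
  increments=[0,-0.04,-0.12,0,-1,0,-0.04,-0.12,0,-1,0,-0.04,-0.12,0,-1,0,0,0,0,-1],
)

```text
time_s: 14.58
eef_pos: [0.5344, 0.0239, 0.3953]
ee_rot: [0.999, 0.054, -0.001, 0.0]
force: [-1.2, -1.8, -5.6]
gripper_width: 0.0224
gripper_force: 59.1
```

Call:
servo_tool(
  increments=[0,-0.25,0,0,-1,0,-0.25,0,0,-1,0,-0.2,0,0,-1,0,0,0,0,-1],
)

```text
time_s: 15.08
eef_pos: [0.5315, 0.0519, 0.3952]
ee_rot: [0.999, 0.054, -0.0, 0.0]
force: [-0.4, -4.7, -4.0]
gripper_width: 0.0221
gripper_force: 59.6
```

```bash
cat > look.py <<'E'
from h import *
import sys
s,p,Rm=pose(); print(s['time_s'],p,yaw(Rm),s['gripper_width'],s['force'].round(1),s['torque'].round(2))
im,d,P,T,ray=grab('wrist'); cv2.imwrite(f'pics/{sys.argv[1]}w.png',im)
im2,d,P,T,ray=grab('side'); cv2.imwrite(f'pics/{sys.argv[1]}s.png',im2); np.savez(sys.argv[1]+'.npz',P=P,T=T)
a=cv2.resize(im,(400,300)); b=cv2.resize(im2[150:300,200:420],(800-400,273),interpolation=2)
c=np.zeros((300,800,3),np.uint8); c[:,:400]=a; c[:273,400:]=b; cv2.imwrite(f'pics/{sys.argv[1]}.png',c)
E
python3 look.py k1
```

```text
15.075 [0.53147198 0.0519312  0.39520769] 0.10856386711699723 0.022052178269022147 [-0.4 -4.7 -4. ] [-2.14  0.27  0.31]
```

View pics/k1.png

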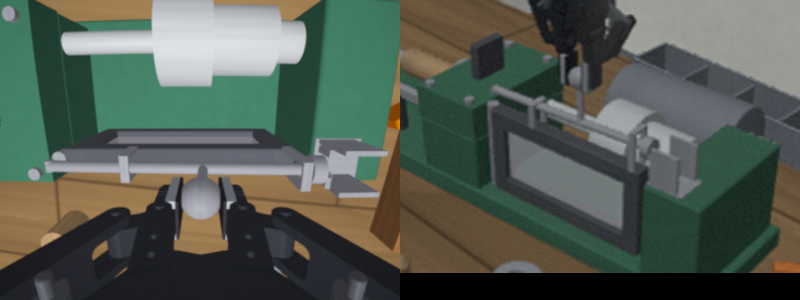

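The bolt looks lifted and drawn: the head is back by the strap, clear of the keeper prongs. The side view shows the ball held between the fingertips. Now I swing the gate along its arc.

Call:
servo_tool(
  increments=[-0.17,-0.01,0,0.3,-1,-0.17,-0.01,0,0.3,-1,-0.17,-0.01,0,0.3,-1,0,0,0,0,-1],
)

```text
time_s: 15.68
eef_pos: [0.511, 0.0513, 0.3955]
ee_rot: [1.0, -0.025, -0.0, 0.0]
force: [0.1, -5.0, -5.0]
gripper_width: 0.0222
gripper_force: 59.5
```

Call:
servo_tool(
  increments=[-0.18,-0.01,0,0.3,-1,-0.18,-0.01,0,0.3,-1,-0.18,-0.01,0,0.3,-1,0,0,0,0,-1],
)

```text
time_s: 16.18
eef_pos: [0.4898, 0.0548, 0.3956]
ee_rot: [0.995, -0.103, 0.0, 0.0]
force: [1.2, -4.3, -5.3]
gripper_width: 0.0227
gripper_force: 59.5
```

```bash
python3 look.py k2
```

```text
16.175 [0.48981792 0.05477218 0.39563897] -0.20582271786989262 0.022654199448253108 [ 1.2 -4.3 -5.3] [-2.57 -0.31  0.5 ]
```

View pics/k2.png

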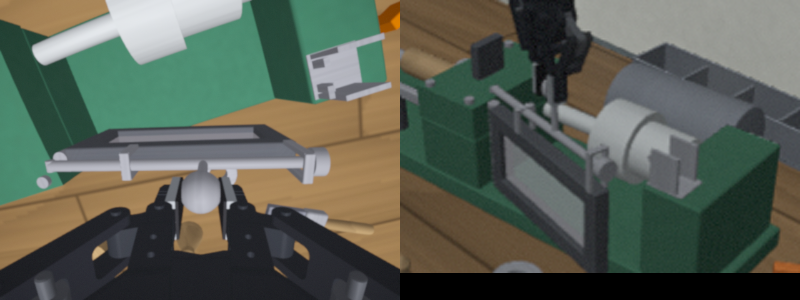

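The gate has swung open and the knob is still held, with the head clear of the keeper. I'll measure the gate's angle.

```bash
python3 - <<'E'
from h import *
im,d,P,T,ray=grab('wrist')
h=np.array([.5174,.1851]); xy=P[...,:2]-h; 
r=np.linalg.norm(xy,axis=2); ang=np.arctan2(xy[...,1],xy[...,0])
for z0,z1 in ((.142,.156),(.158,.18)):
    m=(P[...,2]>z0)&(P[...,2]<z1)&(r>.03)&(r<.24)&(ang<-1.2)&(ang>-2.6)
    q=P[m][:,:2]; vx,vy,x0,y0=cv2.fitLine(q.astype(np.float32),cv2.DIST_HUBER,0,.005,.005).ravel()
    a=np.arctan2(vy,vx); a=a-np.pi if a>0 else a
    n=np.array([-vy,vx]); print(m.sum(),'gate angle',(-np.pi/2+.107)-a,'hinge offs',(h-[x0,y0])@n,'rmax',np.percentile(r[m],99))
E
```

```text
7542 gate angle 0.28434396 hinge offs 0.0046983050850770685 rmax 0.23977840879400047
1706 gate angle 0.23693848 hinge offs 0.0007083412006964112 rmax 0.21882605146530165
```

```bash
python3 - <<'E'
from h import *
def ana(P,yl,tag):
    h=np.array([.5174,.1851]); m=(abs(P[...,2]-.15)<.005)&(abs(P[...,0]-h[0]+.02)<.1)&(P[...,1]>-.06)&(P[...,1]<.18)
    m=cv2.morphologyEx(m.astype(np.uint8),cv2.MORPH_OPEN,np.ones((3,3),np.uint8))
    n,lab,st,ce=cv2.connectedComponentsWithStats(m)
    for k in range(1,n):
        if st[k,4]>60:
            q=P[lab==k][:,:2].astype(np.float32); c,w,a=cv2.minAreaRect(q); bx=cv2.boxPoints((c,w,a)); vx,vy,_,_=cv2.fitLine(q,cv2.DIST_L2,0,.01,.01).ravel()
            print(tag,st[k],np.round(c,4),np.round(w,3),'theta',round(float(-np.pi/2+.107-(-abs(np.arctan2(vy,vx)) if vy<0 else np.arctan2(vy,vx)-np.pi)),3))
im,d,P,T,ray=grab('wrist'); ana(P,0,'wrist')
im,d,P,T,ray=grab('scene'); ana(P,0,'scene'); ana(np.load('scene0.npz')['P'],0,'scene0')
E
```

```text
wrist [ 468   23   40  144 2858] [ 0.5586 -0.0537] [0.077 0.013] theta 1.62
wrist [ 208  225  265   30 5898] [0.4964 0.0423] [0.16  0.016] theta 0.287
wrist [ 110  233   92   24 1800] [0.5154 0.1525] [0.058 0.013] theta 0.263
scene [377 216  22  10 144] [0.513 0.15 ] [0.057 0.023] theta 0.18
scene [315 220  58  18 408] [0.495  0.0472] [0.143 0.023] theta 0.273
scene0 [382 217  20  13 143] [0.5223 0.1511] [0.021 0.057] theta -0.05
scene0 [328 225  51  28 410] [0.5328 0.0502] [0.024 0.143] theta -0.027
```

Call:
servo_tool(
  increments=[-0.06,0,0,0.1,-1,0,0,0,0,-1,0,0,0,0,-1],
)

```text
time_s: 16.8
eef_pos: [0.4879, 0.0553, 0.3956]
ee_rot: [0.994, -0.111, 0.0, 0.0]
force: [0.9, -4.8, -4.7]
gripper_width: 0.0223
gripper_force: 59.5
```

```bash
python3 - <<'E'
from h import *
s,p,Rm=pose(); print(s['time_s'],p,s['gripper_width'],s['gripper_force'],s['force'])
im,d,P,T,ray=grab('scene')
m=(abs(P[...,0]-.565)<.03)&(abs(P[...,1]-.256)<.015)&(P[...,2]>.19)&(P[...,2]<.215); print('blade top',np.median(P[m][:,2]))
m=(abs(P[...,2]-.15)<.005)&(abs(P[...,0]-.495)<.05)&(P[...,1]>-.04)&(P[...,1]<.13); print(np.median(P[m],0))
print(arm.finish_job())
E
```

```text
16.8 [0.48791818 0.05530781 0.39557396] 0.02234937665304741 59.49681222438812 [ 0.89988497 -4.75284323 -4.7296403 ]
blade top 0.19695163213119515
[0.49345779 0.04504948 0.14950705]
the job is handed in; nothing more can be done
None
```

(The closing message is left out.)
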